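Clamp the tube rack on the bench mixer

TASK

Secure the rack of sample tubes on the bench mixer. Push the clamp strap's upright tab with a fingertip or the outside of the fingers to swing the strap over the rack until it is fully home against its back stop, then push the cam lever down until it stops. Nothing is to be lifted or carried: leave the rack in its place on the mixer, do not push the other things about, and take the hand clear at the end.

Things in the scene. Friction and masses are not known exactly. Their poses are not given: they have to be found in the camera images.
- mixer: Fixed bench mixer, white housing 160 x 290 mm, grey platform top at z = 60 mm. Origin: centre of underside, on the work surface. z up; y along its long side; x along the short side, away from the control panel. Rack in the middle; strap pivot post at y = +88 mm; at y = -95 mm the catch post (top z = 149 mm), the back stop (plate on its +x side, top z = 185 mm) and the cam lever.
- strap (a joint): Angle of the flat steel strap (22 mm wide, 6 mm thick, underside at z = 149 mm, reaching 195 mm from the pivot) about the vertical post. 0 = fully home: along the mixer's -y over the rack, tip on the catch post at the back stop (rigid). Grows as it swings out to the mixer's -x side (clockwise from above), up to 1.45. Stays where left; about 1 N at the tab moves it.
- strap_pivot (a point): The strap's vertical pivot axis, at the height of the strap's underside (mixer frame 0, 88, 149 mm). Fixed to the mixer, axes parallel to the mixer's.
- strap_tab (a point): Centre of the upright tab on the strap: steel plate 40 mm long along the strap, 4 mm thick, from the strap's top (z = 155 mm) up to z = 189 mm; centre 115 mm from the pivot, z = 172 mm. Axes turn with the strap: +x is the closing direction, so the finger goes on its -x face; strap points along -y. Tube caps end at z = 145 mm, below the strap.
- lever (a joint): Angle of the cam lever about a level axle parallel to the mixer's x. 0 = straight up, grows as the lever is pushed outwards (mixer's -y) and down, 1.5 = fully down (nearly level, rigid stop). It starts partly raised (0.25 to 0.55) and stays where it is left; about 3 to 4 N at the pad move it.
- lever_pivot (a point): The lever's axle, at mixer frame 0, -95, 172 mm. Fixed to the mixer, axes parallel to the mixer's. The hub round it reaches up to 16 mm from the axle.
- lever_pad (a point): Middle of the pressing face of the black lever's pad, 65 mm from the axle. The lever is 22 mm wide and 8 mm thick, the pad 28 mm wide, 10 mm thick and 22 mm long, ending 76 mm from the axle. Axes turn with the lever: z points along the lever away from the axle, +y out of the face that is pressed (so push along -y), x along the axle.
- rack_center (a point): Centre of the loose plastic rack with eight capped tubes, 64 x 124 x 85 mm in all (long side along the mixer's y), standing on the platform between 10 mm high rails. Point half-way up (z = 102.5 mm). To be left in place.
- pot: Bystander: loose small specimen pot with white lid, diameter 48 mm, 62 mm high; origin under its centre.
- vial: Bystander: loose small amber bottle, diameter 38 mm, 85 mm high; origin under its centre.
- pencup: Bystander: loose grey cup with pens, diameter 74 mm, rim 85 mm, pens up to 132 mm high; origin under its centre.

How it is judged:
On the way, in this order (a step that is already met when the one before it is completed fails the run):
1. the strap is swung home over the rack while the lever is still up (value of joint strap below 0.05 rad and value of joint lever below 1 rad), for 0.1 s.
2. the cam lever is pushed down with the strap home (value of joint lever above 1.4 rad and value of joint strap below 0.05 rad), for 0.2 s.
At the end, for the whole second after the job is handed in: Strap within 0.05 rad of its stop over the rack, lever down past 1.4 rad (stop at 1.5), rack standing upright and still on the mixer within 10 mm of its place (all of step 2 and distance of rack_center from where it was at the start of the episode below 0.01 m and angle between rack_center's own z axis and vertical below 0.1 rad and linear speed of rack below 0.02 m/s); the robot touches nothing.
It fails at once if the rack is lifted, tipped or pushed out of its place (distance of rack_center from where it was at the start of the episode above 0.012 m or angle between rack_center's own z axis and vertical above 0.2 rad).
It fails at once if a bystander is lifted, or pushed more than 30 mm (distance of any of pot, vial, pencup from where it was at the start of the episode above 0.03 m).
It also fails if it takes over 51 s, if anything falls off the work surface, if the arm or the gripper's body presses on something with over 40 N, if the wrist force passes 120 N, or if a joint passes its speed limit or range.

ROBOT

A 6-joint arm with a two-finger parallel gripper is mounted at the origin on the work surface. World frame = base frame: x ahead of the robot, y to its left, z up, the work surface at z = 0. Lengths are in m, angles in rad, forces in N, time in s.
With the tool pointing down it reaches from about 0.225 to 0.875 m from the base axis. Payload 3.4 kg.
Tool frame: the origin (TCP) lies between the finger pads; the fingertips stand 11 mm ahead of it and the grasp point (between the pads) lies 8 mm behind it; z points along the fingers, y is the direction in which the jaws open and shut (so a half turn about z gives the same grasp; the last joint's range is limited). The gripper opens to 85 mm and grips with 20 to 120 N. Pads are 22 mm wide; open, the fingers measure 114 mm over their backs; the gripper's body (76 mm by 85 mm) begins 54 mm behind the grasp point. The pads swing forward as they close: fully open they stand 13 mm farther back than shut.
Start: joints at [0.991, 0.276, 1.505, -0, 1.361, -0.121], TCP at [0.255, 0.516, 0.242] pointing down, gripper open.
Joint ranges: [-2.89, 2.89], [-0.75, 2.08], [0.22, 2.7], [-1.18, 4.32], [0.11, 2.71], [-2.7, 2.7]. Speed limits (rad/s): [2.57, 2.57, 3.14, 3.14, 3.14, 3.14].

INTERFACE

Orientations are given as a unit quaternion [w, x, y, z].
In Python, from rig import manip gives the robot as it stands. The module is installed in compiled form; this text tells all that it offers.
- The arm moves only by the tool move_arm, never from a script. Its argument "series" is a list that holds one entry, the list of rows, each a list of 7 numbers: the shift along the world's x, y, z in m, then the turn, a rotation vector about the world's x, y, z in rad, then the finger opening in m, from 0 to 0.0854. A call has 1 to 20 rows; each row shifts and turns the commanded pose from where the row before left it; what a row does not reach is not made up. A row lasts 1/12 s, in which the tool goes at most 41.7 mm and 7.16 degrees, less where a joint would pass 70% of its speed; a pose out of reach is approached as far as the arm can. A call with a gripper value outside its range is refused whole. The fingers move at their own pace and stop on an object; "newtons" is the grip in N (left out, the last holds). Time passes only in rows, so rows that do not move let the fingers close. It gives the time, the measured TCP pose, the force and the opening at its end, in the units of the state.
- manip.get_state(): the state, without advancing time (a new reading comes with each control period).
- manip.get_image(name): name is "scene" or "top"; returns a dict with "color" (384x512x3 uint8, red, green, blue), "fx", "fy", "cx", "cy" (pixels), "R" (3x3) and "t" (3): a world point X has camera coordinates R X + t. Camera axes: x right, y down, z forward; pixel columns grow to the right and rows downward; lengths in m; the calibration is good to about 2 mm. A picture is of the moment at which its call begins. There is no depth.
- manip.sign_off(): hands the job in, once; it reports no verdict.
The state is a dict: "clock": time; "qpos": joint angles; "qd": joint speeds; "effort": joint torques, N m; "position": TCP position; "ee_rot": TCP orientation; "contact_force": force on the tool from outside, world axes, zero at the start; "moment": the same for the moment, N m; "width": finger opening in m.
Only numpy, scipy, OpenCV 4.12 (cv2) and the standard library are available. Lean on these libraries where they do the work, as an engineer would, in place of code of your own. Each camera call takes 0.05 s, during which the arm holds its last target.

## Working session

There is one attempt and no reset: what is moved stays moved. The work goes in short steps, Python scripts to look and compute and a tool call to move; the robot and the scene stay as the last step left them, time stands still between calls to the robot, and variables do not carry over. Pictures are saved under pics/ and viewed, and the job is handed in when it is done.

Besides the shell and the picture viewer there is one more tool, called after "Call:" as name(argument=value, ...), one argument or row to a line, values as JSON. move_arm: Moves the arm, as the interface text tells. Its arguments: {"type":"object","properties":{"series":{"type":"array"},"newtons":{"type":"number"}},"required":["series"]}

```bash
mkdir -p pics
python3 - <<'E'
from rig import manip
import cv2,numpy as np
s=manip.get_state();print({k:np.round(v,3).tolist() for k,v in s.items()})
for n in("scene","top"):
    i=manip.get_image(n);np.savez(f"pics/{n}0.npz",**i)
    cv2.imwrite(f"pics/{n}0.png",cv2.resize(i["color"][:,:,::-1],None,fx=1.5,fy=1.5,interpolation=cv2.INTER_CUBIC))
    print(n,i["fx"],i["cx"],i["cy"],np.round(i["R"],3).tolist(),np.round(-i["R"].T@i["t"],3))
E
```

```text
{'clock': 0.0, 'qpos': [0.991, 0.277, 1.506, -0.0, 1.361, -0.121], 'qd': [0.001, 0.0, -0.001, -0.0, -0.001, -0.0], 'effort': [0.001, -41.678, -24.581, -0.0, 0.011, 0.0], 'position': [0.254, 0.515, 0.241], 'ee_rot': [-0.0, 0.227, 0.974, -0.001], 'contact_force': [0.024, -0.161, -0.608], 'moment': [0.005, 0.027, 0.048], 'width': 0.085}
scene 483.05936196736303 251.9043472823445 197.09905360381833 [[0.372, 0.928, -0.009], [0.493, -0.206, -0.845], [-0.786, 0.311, -0.534]] [ 1.28  -0.22   0.627]
top 386.85127957188723 253.1881662675273 188.73747820020927 [[-0.005, -1.0, 0.001], [-0.991, 0.004, -0.134], [0.133, -0.001, -0.991]] [0.486 0.077 0.934]
```

View pics/scene0.png

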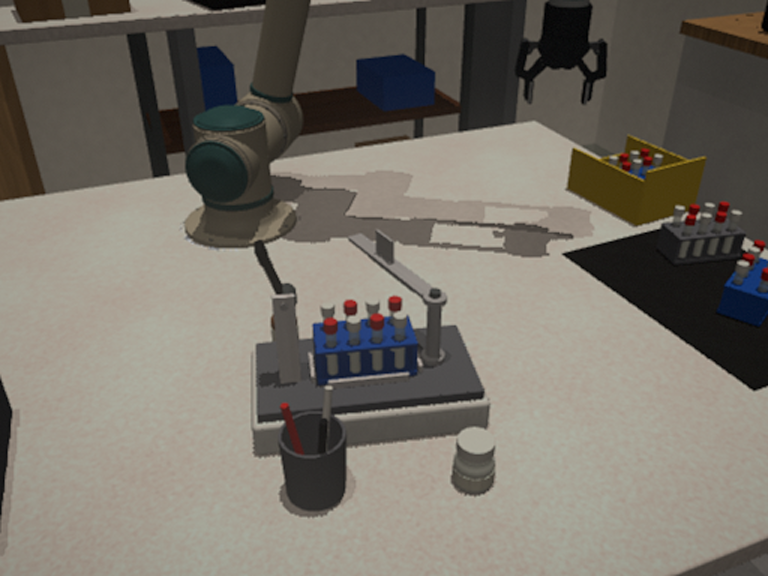

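View pics/top0.png

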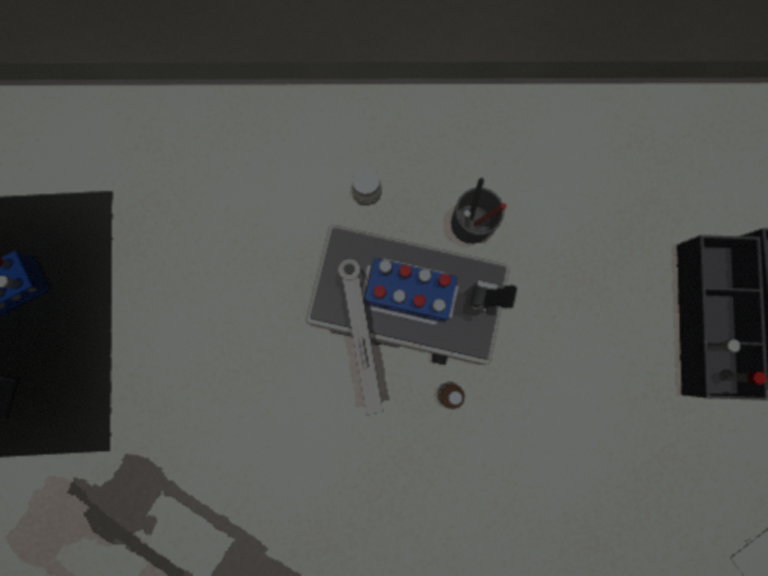

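The scene picture shows the mixer with the strap swung towards the robot: pivot at about (435,295), tab at (385,247) and lever at (270,270). In the top view the pivot is at about (349,269), the strap tip at (372,410), the lever pad at (510,296), and the amber vial at (452,395), under the strap's sweep. I'll enlarge both.

Run:
```python
import cv2,numpy as np
for n,(x,y,w,h) in dict(scene=(150,140,200,150),top=(190,130,170,150)).items():
    c=np.load(f"pics/{n}0.npz")["color"][y:y+h,x:x+w,::-1]
    c=cv2.convertScaleAbs(c,alpha=1.6 if n=="top" else 1.2,beta=10)
    cv2.imwrite(f"pics/{n}0c.png",cv2.resize(c,None,fx=4,fy=4,interpolation=cv2.INTER_CUBIC))
```

```text
(no output)
```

View pics/scene0c.png

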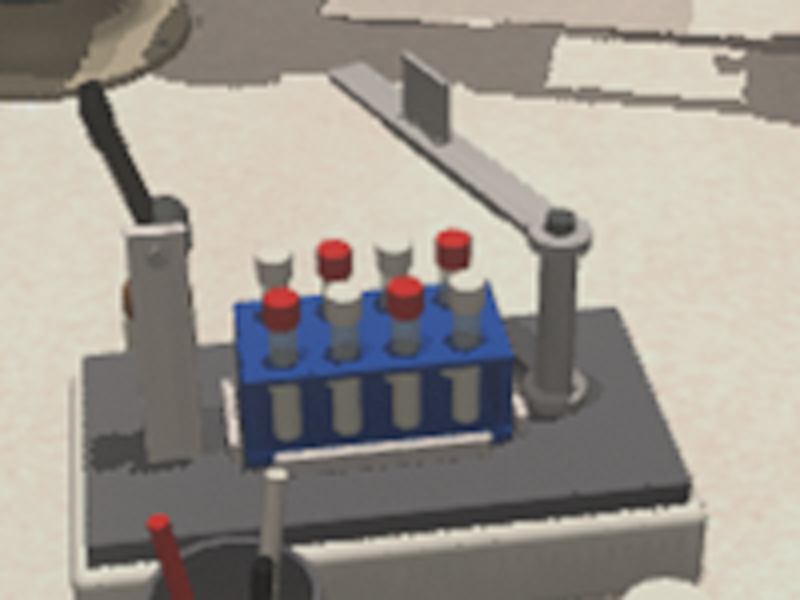

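View pics/top0c.png

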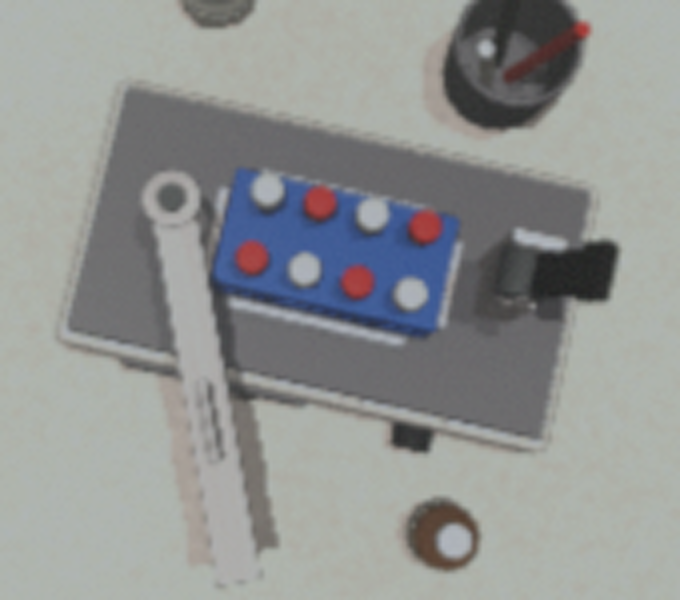

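```bash
cat > h.py <<'E'
import numpy as np
C={n:np.load(f"pics/{n}0.npz") for n in("scene","top")}
def ray(n,p):
    c=C[n];R=c["R"];d=R.T@np.array([(p[0]-c["cx"])/c["fx"],(p[1]-c["cy"])/c["fy"],1]);return -R.T@c["t"],d
def onz(n,p,z):
    o,d=ray(n,p);return o+d*(z-o[2])/d[2]
def tri(a,b):
    o,d=ray("top",a);p,e=ray("scene",b)
    s=np.linalg.lstsq(np.c_[d,-e],p-o,rcond=None)[0];A=o+d*s[0];B=p+e*s[1];return (A+B)/2,np.linalg.norm(A-B)
def pr(n,X):
    c=C[n];v=c["R"]@X+c["t"];return np.array([v[0]/v[2]*c["fx"]+c["cx"],v[1]/v[2]*c["fy"]+c["cy"]])
T=lambda x,y:(190+(x-1.5)/4,130+(y-1.5)/4)
S=lambda x,y:(150+(x-1.5)/4,140+(y-1.5)/4)
E
python3 - <<'E'
from h import *
np.set_printoptions(precision=4,suppress=True)
c=np.array([onz("top",T(*p),.058) for p in[(125,88),(592,190),(545,445),(65,335)]])
print("corners\n",c[:,:2],"sides",[np.linalg.norm(c[i,:2]-c[i-1,:2]) for i in range(4)],"ctr",c.mean(0)[:2])
v=(c[0]-c[1])+(c[3]-c[2]); yaw=np.arctan2(v[1],v[0])-np.pi/2; print("yaw",yaw)
pv=onz("top",T(172,198),.155);print("pivot",pv, "scene on plane",onz("scene",S(559,235),.155))
tip=onz("top",T(238,580),.155);print("tip",tip,np.linalg.norm(tip-pv))
for a in[(203,378),(222,460)]:
    t=onz("top",T(*a),.189);print("tab end",t,np.linalg.norm((t-pv)[:2]))
print("tri pivot",tri(T(172,198),S(559,235)),"tri tip",tri(T(238,580),S(345,71)))
print("tri levertip",tri(T(612,270),S(92,88)))
Rz=np.array([[np.cos(yaw),-np.sin(yaw),0],[np.sin(yaw),np.cos(yaw),0],[0,0,1]])
ctr=pv-Rz@np.array([0,.088,.155]);print("mixer from pivot",ctr)
LP=ctr+Rz@np.array([0,-.095,.172]);print("lever pivot",LP, "px top",pr("top",LP), "px scene",pr("scene",LP))
d=(tip-pv)[:2];u=-Rz[:2,1];ang=np.arctan2(u[0]*d[1]-u[1]*d[0],u@d);print("strap angle cw",-ang)
for a in(.25,.35,.45,.55):
    P=LP+Rz@np.array([0,-np.sin(a),np.cos(a)])*.076
    print(a,P,(pr("top",P)-190+1)*4-[0,-240], (pr("scene",P)-[150,140])*4)
for n,px,z in(("vial",(454,540),.085),("pencup",(513,58),.085)):print(n,onz("top",T(*px),z))
E
```

```text
corners
 [[ 0.691   0.1503]
 [ 0.63   -0.1179]
 [ 0.4851 -0.0866]
 [ 0.5481  0.1834]] sides [np.float64(0.1466100604022299), np.float64(0.2750870116634891), np.float64(0.14814579171710246), np.float64(0.2772591341641255)] ctr [0.5885 0.0323]
yaw -0.2264089620324048
pivot [0.6108 0.1179 0.155 ] scene on plane [0.6152 0.116  0.155 ]
tip [0.42   0.0848 0.155 ] 0.19372283752826655
tab end [0.5179 0.101  0.189 ] 0.09448480852380205
tab end [0.4789 0.0919 0.189 ] 0.13447436417959482
tri pivot (array([0.6113, 0.118 , 0.1522]), np.float64(4.9500449175822293e-05)) tri tip (array([0.4195, 0.0846, 0.151 ]), np.float64(0.0005286794472607765))
tri levertip (array([ 0.5633, -0.0815,  0.2462]), np.float64(0.0045992519523547))
mixer from pivot [0.5911 0.0321 0.    ]
lever pivot [ 0.5698 -0.0605  0.172 ] px top [322.1365 197.8449] px scene [187.9544 198.1547]
strap angle cw 1.173089061612825
0.25 [ 0.5655 -0.0788  0.2456] [602.8563 266.4488] [92.7386 88.2137]
0.35 [ 0.5639 -0.0859  0.2434] [617.6134 270.5605] [75.779  94.3508]
0.45 [ 0.5623 -0.0927  0.2404] [631.3363 274.6971] [ 59.6378 101.9314]
0.55 [ 0.5608 -0.0992  0.2368] [643.8598 278.805 ] [ 44.4985 110.8648]
vial [ 0.4346 -0.031   0.085 ]
pencup [ 0.7009 -0.07    0.085 ]
```

Measurements agree with each other: strap length 193.7 mm (195 given), tab ends at radius 94 and 134 mm (95 and 135 given), and two-view strap height about 0.152 m. Mixer centre is about (0.590, 0.032) with yaw -0.226. The strap is at about 1.17 rad and the lever at about 0.28. Next I move beside the tab on its +y side with the fingers shut and tool x along the push direction.

Call:
move_arm(
  series=[
    [[0.017,-0.027,0,0,0,-0.067,0],[0.017,-0.027,0,0,0,-0.067,0],[0.017,-0.027,0,0,0,-0.067,0],[0.017,-0.027,0,0,0,-0.067,0],[0.017,-0.027,0,0,0,-0.067,0],[0.017,-0.027,0,0,0,-0.067,0],[0.017,-0.027,0,0,0,-0.067,0],[0.017,-0.027,0,0,0,-0.067,0],[0.017,-0.027,0,0,0,-0.067,0],[0.017,-0.027,0,0,0,-0.067,0],[0.017,-0.027,0,0,0,-0.067,0],[0.017,-0.027,0,0,0,-0.067,0],[0.017,-0.027,0,0,0,-0.067,0],[0.015,-0.024,0,0,0,-0.067,0],[0,0,0,0,0,0,0]],
  ],
  newtons=40,
)

```text
clock: 1.35
position: [0.4934, 0.1364, 0.2418]
ee_rot: [0.002, 0.645, 0.764, -0.001]
contact_force: [-0.1, 0.2, 0.6]
width: -0.0001
```

Call:
move_arm(
  series=[
    [[0,0,-0.023,0,0,0,0],[0,0,-0.023,0,0,0,0],[0,0,-0.023,0,0,0,0],[0,0,0,0,0,0,0]],
  ],
)

```text
clock: 1.68
position: [0.4869, 0.1403, 0.169]
ee_rot: [-0.003, 0.643, 0.766, -0.004]
contact_force: [-1.4, 0.1, 0.3]
width: -0.0004
```

```bash
cat > look.py <<'E'
import sys,cv2,numpy as np
from rig import manip
k=sys.argv[1]
o=[]
for n,(x,y,w,h) in dict(scene=(130,100,240,180),top=(190,120,170,180)).items():
    i=manip.get_image(n);np.savez(f"pics/{n}{k}.npz",**i)
    c=cv2.convertScaleAbs(i["color"][y:y+h,x:x+w,::-1],alpha=1.6 if n=="top" else 1.2,beta=10)
    o.append(cv2.resize(c,(400*w//h,400) if n=="scene" else (266,400) if 0 else (w*400//h,400),interpolation=cv2.INTER_CUBIC))
im=np.hstack(o);im=cv2.resize(im,None,fx=min(1,800/im.shape[1]),fy=min(1,800/im.shape[1]));cv2.imwrite(f"pics/both{k}.png",im)
s=manip.get_state();print({q:np.round(s[q],4).tolist() for q in("clock","position","ee_rot","contact_force","qpos")})
E
python3 look.py 1
```

```text
{'clock': 1.7833, 'position': [0.4899, 0.1408, 0.1729], 'ee_rot': [-0.0008, 0.6428, 0.766, -0.0008], 'contact_force': [0.4618, -0.0374, 0.0183], 'qpos': [0.1432, 0.2304, 1.751, 0.0002, 1.1624, -0.0314]}
```

View pics/both1.png

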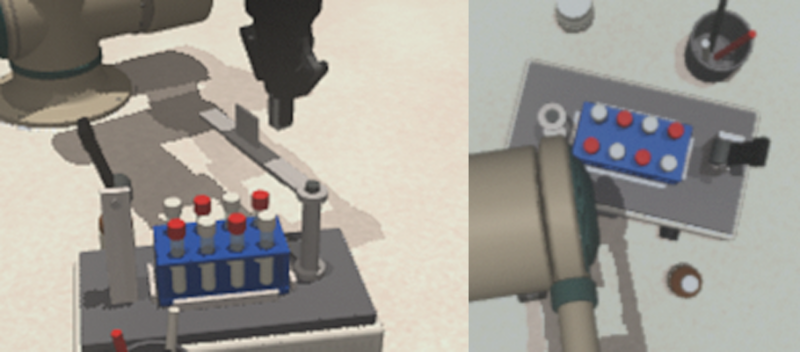

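The finger is down beside the tab on the side away from the vial, and the lever is clear. Now I work out the arc increments.

Run:
```python
import numpy as np
pv=np.array([.611,.1178]);a0=np.arctan2(-np.cos(-.2264),np.sin(-.2264))
def P(t,d=.013,r=.115):
    f=a0-t;s=np.array([np.cos(f),np.sin(f)]);n=np.array([-s[1],s[0]]);return pv+r*s-d*n
cur=np.array([.4899,.1408])
print("to contact",P(1.17)-cur)
prev=cur
for t in np.r_[1.17,np.arange(1.1,-.01,-.1),0,-.05]:
    p=P(t);print(round(t,2),np.round(p,4),np.round(p-prev,4),np.round((p-prev)/2,4));prev=p
```

```text
to contact [ 0.0055887  -0.03015126]
1.17 [0.4955 0.1106] [ 0.0056 -0.0302] [ 0.0028 -0.0151]
1.1 [0.4963 0.1026] [ 0.0008 -0.0081] [ 0.0004 -0.004 ]
1.0 [0.4984 0.0912] [ 0.0021 -0.0114] [ 0.001  -0.0057]
0.9 [0.5016 0.0801] [ 0.0032 -0.0111] [ 0.0016 -0.0056]
0.8 [0.5059 0.0694] [ 0.0043 -0.0107] [ 0.0022 -0.0054]
0.7 [0.5113 0.0591] [ 0.0054 -0.0103] [ 0.0027 -0.0051]
0.6 [0.5176 0.0494] [ 0.0064 -0.0097] [ 0.0032 -0.0048]
0.5 [0.5249 0.0405] [ 0.0073 -0.009 ] [ 0.0036 -0.0045]
0.4 [0.5331 0.0323] [ 0.0082 -0.0082] [ 0.0041 -0.0041]
0.3 [0.542  0.0249] [ 0.0089 -0.0074] [ 0.0045 -0.0037]
0.2 [0.5516 0.0185] [ 0.0096 -0.0064] [ 0.0048 -0.0032]
0.1 [0.5618 0.013 ] [ 0.0102 -0.0054] [ 0.0051 -0.0027]
-0.0 [0.5725 0.0087] [ 0.0107 -0.0044] [ 0.0054 -0.0022]
0.0 [0.5725 0.0087] [-0.  0.] [-0.  0.]
-0.05 [0.578  0.0069] [ 0.0055 -0.0018] [ 0.0028 -0.0009]
```

Call:
move_arm(
  series=[
    [[0.0014,-0.0075,0,0,0,0,0],[0.0014,-0.0075,0,0,0,0,0],[0.0014,-0.0075,0,0,0,0,0],[0.0014,-0.0075,0,0,0,0,0],[0.0004,-0.004,0,0,0,0.035,0],[0.0004,-0.004,0,0,0,0.035,0],[0.001,-0.0057,0,0,0,0.05,0],[0.001,-0.0057,0,0,0,0.05,0],[0.0016,-0.0056,0,0,0,0.05,0],[0.0016,-0.0056,0,0,0,0.05,0],[0.0022,-0.0054,0,0,0,0.05,0],[0.0022,-0.0054,0,0,0,0.05,0],[0.0027,-0.0051,0,0,0,0.05,0],[0.0027,-0.0051,0,0,0,0.05,0],[0.0032,-0.0048,0,0,0,0.05,0],[0.0032,-0.0048,0,0,0,0.05,0],[0,0,0,0,0,0,0]],
  ],
)

```text
clock: 3.2
position: [0.5193, 0.048, 0.1739]
ee_rot: [0.001, 0.402, 0.916, 0.0]
contact_force: [0.5, 0.4, -0.4]
width: -0.0005
```

```bash
python3 look.py 2
```

```text
{'clock': 3.3, 'position': [0.5186, 0.0487, 0.1736], 'ee_rot': [0.0003, 0.4027, 0.9153, 0.0], 'contact_force': [0.899, 0.477, -0.8888], 'qpos': [-0.04, 0.2444, 1.7293, -0.0001, 1.1674, -0.7817]}
```

View pics/both2.png

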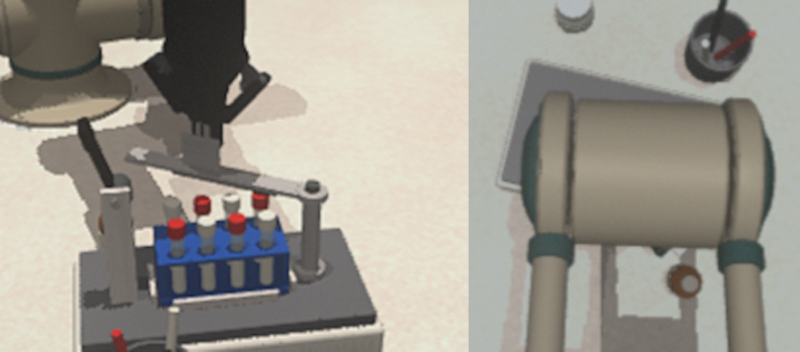

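The tab is moving with the finger; the strap is at about 0.6. The gripper's knuckles stick out along the strap towards the lever, so I'll bring the contact in to about r = 0.102 to gain clearance.

Run:
```python
import numpy as np
pv=np.array([.611,.1178]);a0=np.arctan2(-np.cos(-.2264),np.sin(-.2264))
def P(t,d=.013,r=.115):
    f=a0-t;s=np.array([np.cos(f),np.sin(f)]);n=np.array([-s[1],s[0]]);return pv+r*s-d*n
prev=np.array([.5182,.0490])
for t in np.arange(.5,-.01,-.1):
    p=P(t,r=.102+.013*t/.6);print(round(t,2),np.round(p,4),np.round((p-prev)/2,4));prev=p
```

```text
0.5 [0.5263 0.0421] [ 0.0041 -0.0035]
0.4 [0.5356 0.0358] [ 0.0046 -0.0032]
0.3 [0.5452 0.0305] [ 0.0048 -0.0026]
0.2 [0.5552 0.0264] [ 0.005  -0.0021]
0.1 [0.5653 0.0233] [ 0.0051 -0.0015]
0.0 [0.5754 0.0213] [ 0.0051 -0.001 ]
```

Call:
move_arm(
  series=[
    [[0.0041,-0.0035,0,0,0,0.05,0],[0.0041,-0.0035,0,0,0,0.05,0],[0.0046,-0.0032,0,0,0,0.05,0],[0.0046,-0.0032,0,0,0,0.05,0],[0.0048,-0.0026,0,0,0,0.05,0],[0.0048,-0.0026,0,0,0,0.05,0],[0.005,-0.0021,0,0,0,0.05,0],[0.005,-0.0021,0,0,0,0.05,0],[0.0051,-0.0015,0,0,0,0.05,0],[0.0051,-0.0015,0,0,0,0.05,0],[0,0,0,0,0,0,0]],
  ],
)

```text
clock: 4.22
position: [0.5659, 0.0232, 0.1732]
ee_rot: [-0.0, 0.163, 0.987, -0.0]
contact_force: [0.8, 0.8, -0.8]
width: 0.0001
```

```bash
python3 look.py 3
```

```text
{'clock': 4.3167, 'position': [0.5656, 0.0236, 0.1734], 'ee_rot': [0.0, 0.1636, 0.9865, 0.0001], 'contact_force': [-0.9687, -0.7474, 0.4949], 'qpos': [-0.0813, 0.3093, 1.6347, 0.0002, 1.1975, -1.3235]}
```

View pics/both3.png

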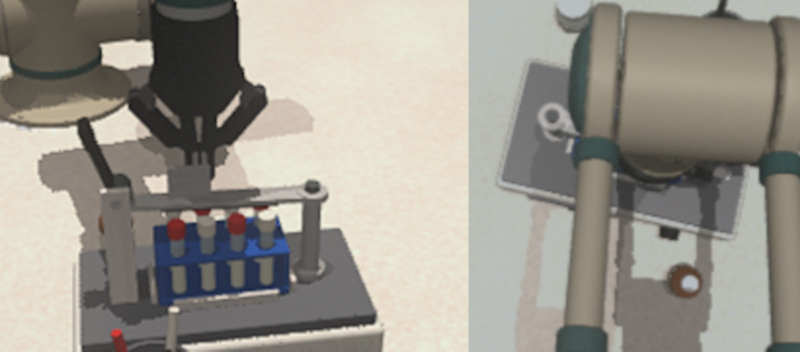

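The strap is nearly at the catch post, and the knuckle at (145,105) is clear of the lever at (85,125)–(115,185). I continue to the stop, checking the force.

Call:
move_arm(
  series=[
    [[0.004,-0.001,0,0,0,0.05,0],[0.003,-0.0007,0,0,0,0.05,0],[0.002,-0.0005,0,0,0,0,0],[0,0,0,0,0,0,0]],
  ],
)

```text
clock: 4.65
position: [0.5728, 0.0217, 0.1733]
ee_rot: [-0.002, 0.114, 0.993, 0.0]
contact_force: [-4.8, 0.1, 2.6]
width: 0.0002
```

Call:
move_arm(
  series=[
    [[0.002,-0.0005,0,0,0,0,0],[0,0,0,0,0,0,0]],
  ],
)

```text
clock: 4.82
position: [0.5729, 0.0217, 0.1732]
ee_rot: [-0.004, 0.114, 0.993, 0.0]
contact_force: [-9.4, 2.0, 5.7]
width: -0.0
```

Call:
move_arm(
  series=[
    [[0.002,-0.0005,0,0,0,0,0],[0,0,0,0,0,0,0]],
  ],
)

```text
clock: 4.98
position: [0.5729, 0.0217, 0.1732]
ee_rot: [-0.006, 0.114, 0.993, 0.0]
contact_force: [-12.9, 2.7, 8.3]
width: -0.0002
```

The finger is stopped rigidly: 13 N and no motion over two steps. I back off, rise and look. Backing off along -x and then up.

Call:
move_arm(
  series=[
    [[-0.01,0.0025,0,0,0,0,0],[-0.015,0.0035,0,0,0,0,0],[-0.01,0.0025,0.01,0,0,0,0],[0,0,0.03,0,0,0,0],[0,0,0.035,0,0,0,0],[-0.03,0.02,0.035,0,0,0,0],[-0.03,0.03,0.02,0,0,0,0],[-0.03,0.03,0,0,0,0,0],[-0.03,0.03,0,0,0,0,0],[-0.03,0.03,0,0,0,0,0],[-0.02,0.03,0,0,0,0,0]],
  ],
)

```text
clock: 5.9
position: [0.3812, 0.1914, 0.2965]
ee_rot: [0.001, 0.114, 0.993, 0.001]
contact_force: [1.2, 1.1, 0.9]
width: -0.0002
```

```bash
python3 look.py 4
```

```text
{'clock': 6.0, 'position': [0.3805, 0.194, 0.2966], 'ee_rot': [0.0007, 0.1105, 0.9939, 0.002], 'contact_force': [0.1926, -0.745, -0.7468], 'qpos': [0.3059, 0.0175, 1.6879, 0.003, 1.4333, -1.0438]}
```

View pics/both4.png

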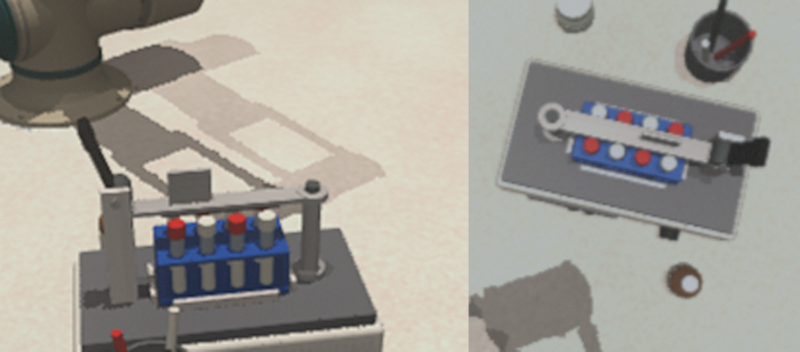

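The strap now lies along the mixer, with its tip (705,150) under the hub. I check the angle numerically against the platform's long edges.

Run:
```python
from h import *
import cv2
im=np.load("pics/top4.npz")["color"];x,y,w,h=190,130,170,130
cv2.imwrite("pics/top4c.png",cv2.resize(cv2.convertScaleAbs(im[y:y+h,x:x+w,::-1],alpha=1.7,beta=10),None,fx=4.6,fy=4.6,interpolation=cv2.INTER_CUBIC))
hsv=cv2.cvtColor(im,cv2.COLOR_RGB2HSV)
m=((hsv[...,1]<45)&(hsv[...,2]>95)&(hsv[...,2]<190)).astype(np.uint8)
print(im[185:200:3,262].tolist())
# platform edges at dark grey mask -> min area rect
g=cv2.cvtColor(im,cv2.COLOR_RGB2GRAY)
print(g[175:215,250].tolist())
print(g[175:225,280].tolist())
```

```text
[[103, 103, 101], [104, 103, 102], [92, 91, 91], [46, 55, 78], [76, 81, 89]]
[52, 53, 57, 79, 97, 102, 101, 103, 104, 105, 104, 105, 105, 101, 67, 41, 46, 54, 55, 54, 55, 51, 45, 45, 49, 54, 47, 37, 37, 61, 97, 105, 81, 66, 64, 64, 64, 65, 65, 66]
[60, 62, 68, 74, 65, 77, 95, 103, 105, 103, 98, 97, 97, 97, 65, 43, 62, 91, 101, 101, 97, 64, 52, 52, 55, 55, 56, 54, 49, 42, 50, 53, 55, 45, 34, 33, 58, 97, 103, 78, 64, 63, 64, 64, 63, 63, 65, 63, 64, 64]
```

View pics/top4c.png

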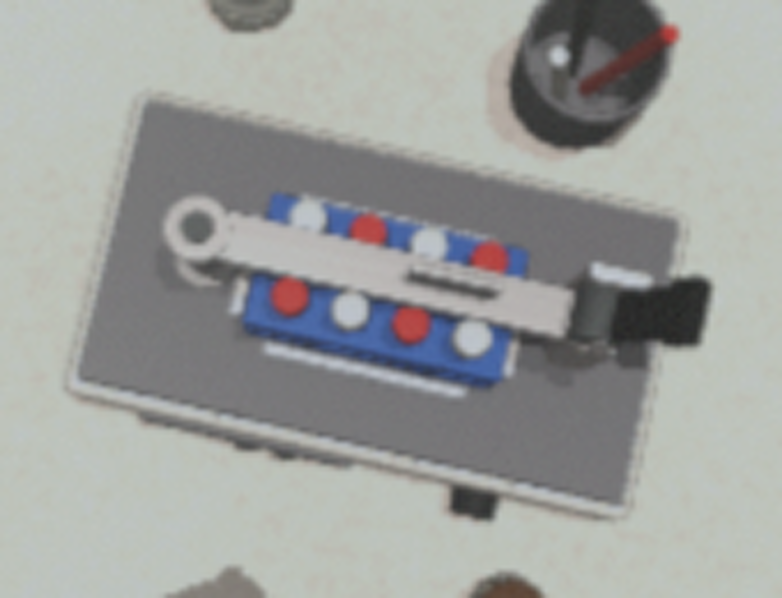

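The strap edges have image slopes 0.209 and 0.220, against 0.222 and 0.234 for the platform edges. That puts the strap within about 0.015 rad of the mixer axis, so it is home, and the rack is unmoved. Next I turn the tool a quarter turn (jaw axis along mixer x, thickness along the push) and go above the strap side of the lever.

Call:
move_arm(
  series=[
    [[0.0149,-0.0176,0,0,0,-0.121,0],[0.0149,-0.0176,0,0,0,-0.121,0],[0.0149,-0.0176,0,0,0,-0.121,0],[0.0149,-0.0176,0,0,0,-0.121,0],[0.0149,-0.0176,0,0,0,-0.121,0],[0.0149,-0.0176,0,0,0,-0.121,0],[0.0149,-0.0176,0,0,0,-0.121,0],[0.0149,-0.0176,0,0,0,-0.121,0],[0.0149,-0.0176,0,0,0,-0.121,0],[0.0149,-0.0176,0,0,0,-0.121,0],[0.0149,-0.0176,0,0,0,-0.121,0],[0.0149,-0.0176,0,0,0,-0.121,0],[0.0149,-0.0176,0,0,0,-0.121,0],[0,0,0,0,0,0,0],[0,0,0,0,0,0,0]],
  ],
)

```text
clock: 7.25
position: [0.5783, -0.0399, 0.2951]
ee_rot: [0.0, 0.784, 0.621, 0.0]
contact_force: [-0.3, 0.1, -0.1]
width: -0.0001
```

```bash
python3 look.py 5
cat > lev.py <<'E'
import numpy as np
y=-.2264;Y=np.array([-np.sin(y),np.cos(y)]);c=np.array([.590,.032])
def P(t,r=.062,w=.011,h=.005):
    my=-.095-r*np.sin(t)+h*np.cos(t)+w; z=.172+r*np.cos(t)+h*np.sin(t)+.011
    return np.r_[c+Y*my,z]
E
python3 - <<'E'
from lev import *
np.set_printoptions(suppress=True)
print("pre",np.r_[c-Y*.069,.244])
p0=P(.28);print(.28,p0.round(4))
for t in np.arange(.4,1.51,.1):
    p=P(t);print(round(t,2),p.round(4),((p-p0)/2).round(4));p0=p
E
```

```text
{'clock': 7.35, 'position': [0.5772, -0.0384, 0.2954], 'ee_rot': [0.0, 0.7832, 0.6218, 0.0002], 'contact_force': [-0.1566, 0.3196, -0.2082], 'qpos': [-0.1868, 0.2569, 1.4014, 0.0003, 1.483, 0.0418]}
pre [ 0.57451151 -0.03523918  0.244     ]
0.28 [ 0.5684 -0.0619  0.244 ]
0.4 [ 0.5668 -0.0689  0.2421] [-0.0008 -0.0035 -0.001 ]
0.5 [ 0.5655 -0.0745  0.2398] [-0.0007 -0.0028 -0.0011]
0.6 [ 0.5642 -0.0799  0.237 ] [-0.0006 -0.0027 -0.0014]
0.7 [ 0.563  -0.0851  0.2336] [-0.0006 -0.0026 -0.0017]
0.8 [ 0.5619 -0.0898  0.2298] [-0.0005 -0.0024 -0.0019]
0.9 [ 0.5609 -0.0942  0.2255] [-0.0005 -0.0022 -0.0022]
1.0 [ 0.56   -0.0981  0.2207] [-0.0005 -0.002  -0.0024]
1.1 [ 0.5593 -0.1015  0.2156] [-0.0004 -0.0017 -0.0026]
1.2 [ 0.5586 -0.1044  0.2101] [-0.0003 -0.0015 -0.0027]
1.3 [ 0.558  -0.1068  0.2044] [-0.0003 -0.0012 -0.0029]
1.4 [ 0.5576 -0.1086  0.1985] [-0.0002 -0.0009 -0.003 ]
1.5 [ 0.5573 -0.1098  0.1924] [-0.0001 -0.0006 -0.003 ]
```

View pics/both5.png

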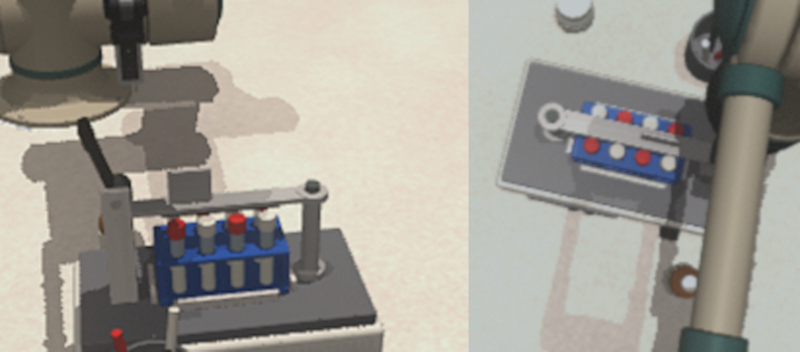

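The fingertip is above and on the strap side of the lever (finger at about (130,75), lever tip at (85,125) in the picture). I go down and then follow the lever's arc.

Call:
move_arm(
  series=[
    [[-0.001,0,-0.017,0,0,0,0],[-0.001,0,-0.017,0,0,0,0],[-0.001,0,-0.018,0,0,0,0],[0,0,0,0,0,0,0],[-0.0014,-0.0059,0,0,0,0,0],[-0.0014,-0.0059,0,0,0,0,0],[-0.0014,-0.0059,0,0,0,0,0],[-0.0014,-0.0059,0,0,0,0,0],[-0.0008,-0.0035,-0.001,0,0,0,0],[-0.0008,-0.0035,-0.001,0,0,0,0],[-0.0007,-0.0028,-0.0011,0,0,0,0],[-0.0007,-0.0028,-0.0011,0,0,0,0],[0,0,0,0,0,0,0]],
  ],
)

```text
clock: 8.43
position: [0.5661, -0.0751, 0.2391]
ee_rot: [0.001, 0.783, 0.622, 0.0]
contact_force: [2.0, 0.2, 1.8]
width: -0.0001
```

```bash
python3 look.py 6
```

```text
{'clock': 8.5333, 'position': [0.5658, -0.0748, 0.2386], 'ee_rot': [0.0001, 0.7833, 0.6216, -0.0002], 'contact_force': [0.2348, 0.2471, 0.7795], 'qpos': [-0.2531, 0.2716, 1.5202, -0.0005, 1.35, -0.0238]}
```

View pics/both6.png

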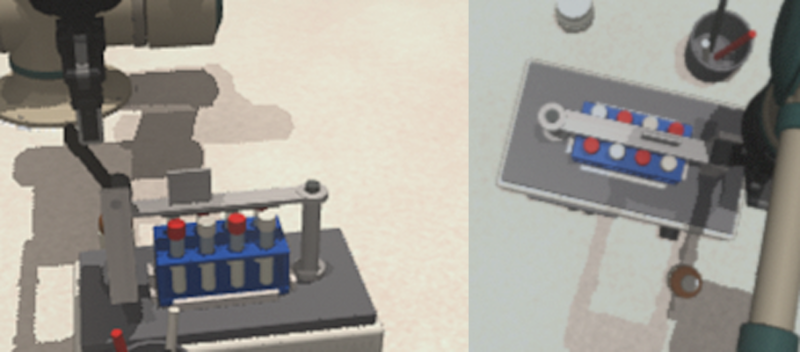

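The lever has swung out with the fingertip (its tip is now at (70,130)), at about 0.5. I continue the arc.

Call:
move_arm(
  series=[
    [[-0.0006,-0.0027,-0.0014,0,0,0,0],[-0.0006,-0.0027,-0.0014,0,0,0,0],[-0.0006,-0.0026,-0.0017,0,0,0,0],[-0.0006,-0.0026,-0.0017,0,0,0,0],[-0.0005,-0.0024,-0.0019,0,0,0,0],[-0.0005,-0.0024,-0.0019,0,0,0,0],[-0.0005,-0.0022,-0.0022,0,0,0,0],[-0.0005,-0.0022,-0.0022,0,0,0,0],[-0.0005,-0.002,-0.0024,0,0,0,0],[-0.0005,-0.002,-0.0024,0,0,0,0],[-0.0004,-0.0017,-0.0026,0,0,0,0],[-0.0004,-0.0017,-0.0026,0,0,0,0],[0,0,0,0,0,0,0]],
  ],
)

```text
clock: 9.62
position: [0.5594, -0.1023, 0.2138]
ee_rot: [-0.0, 0.783, 0.622, -0.0]
contact_force: [-0.7, -0.2, 2.1]
width: -0.0003
```

```bash
python3 look.py 7
```

```text
{'clock': 9.7167, 'position': [0.5594, -0.102, 0.2139], 'ee_rot': [-0.0001, 0.7833, 0.6217, -0.0004], 'contact_force': [-0.3581, -0.1031, 0.0666], 'qpos': [-0.3024, 0.2839, 1.5654, -0.0006, 1.2929, -0.0731]}
```

View pics/both7.png

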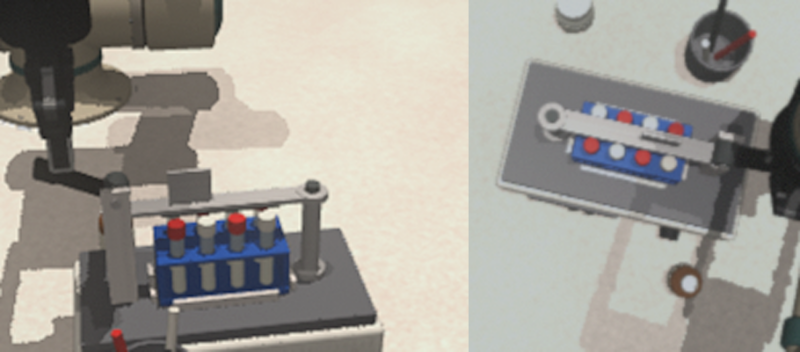

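The lever is well down, with its tip at (38,168) and the fingertip on the arm side of the pad. I continue down to the stop.

Call:
move_arm(
  series=[
    [[-0.0003,-0.0015,-0.0027,0,0,0,0],[-0.0003,-0.0015,-0.0027,0,0,0,0],[-0.0003,-0.0012,-0.0029,0,0,0,0],[-0.0003,-0.0012,-0.0029,0,0,0,0],[-0.0002,-0.0009,-0.003,0,0,0,0],[-0.0002,-0.0009,-0.003,0,0,0,0],[0,0,0,0,0,0,0]],
  ],
)

```text
clock: 10.3
position: [0.558, -0.109, 0.1966]
ee_rot: [-0.0, 0.783, 0.622, -0.0]
contact_force: [0.4, 0.1, 1.6]
width: 0.0
```

Call:
move_arm(
  series=[
    [[0,0,-0.002,0,0,0,0],[0,0,-0.002,0,0,0,0],[0,0,0,0,0,0,0]],
  ],
)

```text
clock: 10.55
position: [0.5579, -0.1096, 0.193]
ee_rot: [0.0, 0.783, 0.622, -0.001]
contact_force: [-0.7, -1.0, 0.5]
width: -0.0001
```

Call:
move_arm(
  series=[
    [[0,0,-0.002,0,0,0,0],[0,0,0,0,0,0,0]],
  ],
)

```text
clock: 10.72
position: [0.5581, -0.1096, 0.1919]
ee_rot: [0.001, 0.783, 0.622, -0.0]
contact_force: [-0.2, -2.0, 4.0]
width: -0.0001
```

Call:
move_arm(
  series=[
    [[0,0,-0.002,0,0,0,0],[0,0,0,0,0,0,0]],
  ],
)

```text
clock: 10.88
position: [0.5582, -0.1096, 0.1916]
ee_rot: [0.001, 0.783, 0.622, 0.0]
contact_force: [-4.5, -0.0, 11.9]
width: -0.0003
```

Call:
move_arm(
  series=[
    [[0,0,-0.002,0,0,0,0],[0,0,0,0,0,0,0]],
  ],
)

```text
clock: 11.05
position: [0.5583, -0.1097, 0.1913]
ee_rot: [0.002, 0.783, 0.622, 0.0]
contact_force: [-6.4, -0.3, 20.3]
width: -0.0001
```

Call:
move_arm(
  series=[
    [[0,0,-0.001,0,0,0,0],[0,0,0,0,0,0,0],[0,0,0,0,0,0,0]],
  ],
)

```text
clock: 11.3
position: [0.5583, -0.1097, 0.1912]
ee_rot: [0.002, 0.783, 0.622, 0.001]
contact_force: [-7.6, 0.3, 24.7]
width: -0.0002
```

```bash
python3 look.py 8
```

```text
{'clock': 11.4, 'position': [0.5583, -0.1097, 0.1912], 'ee_rot': [0.0023, 0.7832, 0.6218, 0.0006], 'contact_force': [-7.8223, 0.9044, 24.3419], 'qpos': [-0.3153, 0.2976, 1.6046, -0.0017, 1.2348, -0.086]}
```

View pics/both8.png

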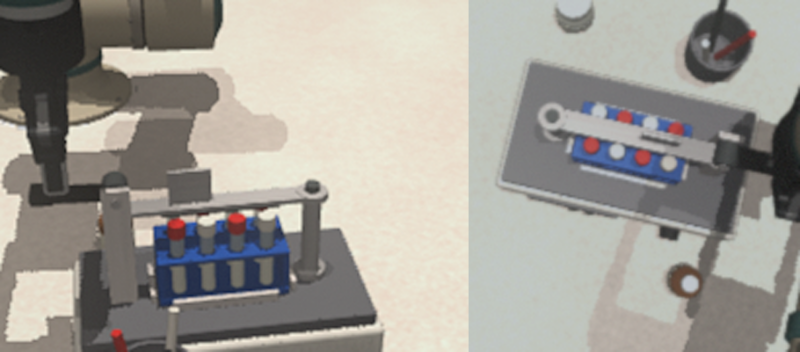

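The lever is on its stop: 24 N, no further travel, and the tip height matches the predicted 1.5 rad. I lift clear.

Call:
move_arm(
  series=[
    [[0,0,0.01,0,0,0,0],[0,0,0.02,0,0,0,0],[0,0,0.035,0,0,0,0],[0,0,0.035,0,0,0,0],[-0.02,-0.02,0.02,0,0,0,0],[-0.03,-0.03,0,0,0,0,0],[-0.03,-0.03,0,0,0,0,0],[-0.03,-0.03,0,0,0,0,0],[-0.03,-0.03,0,0,0,0,0],[-0.02,-0.03,0,0,0,0,0],[0,0,0,0,0,0,0],[0,0,0,0,0,0,0],[0,0,0,0,0,0,0]],
  ],
)

```text
clock: 12.48
position: [0.4004, -0.2765, 0.3059]
ee_rot: [-0.0, 0.784, 0.621, 0.001]
contact_force: [0.5, -0.5, -0.2]
width: 0.0
```

```bash
python3 look.py 9
```

```text
{'clock': 12.5833, 'position': [0.401, -0.2758, 0.306], 'ee_rot': [-0.0003, 0.7828, 0.6223, 0.0004], 'contact_force': [0.0229, 0.5431, -0.7562], 'qpos': [-0.7463, 0.1099, 1.5634, 0.0008, 1.4687, -0.5188]}
```

View pics/both9.png

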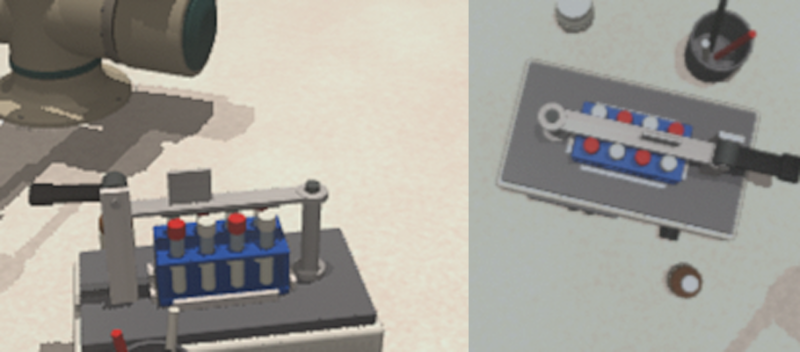

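The lever is level (tip at (32,193)), the strap is home, and the rack and bystanders are in their places with the arm clear. I run one numeric check of all of that and then hand in.

Run:
```python
from h import *
import cv2
a,b,c=[np.load(f"pics/top{k}.npz")["color"].astype(int) for k in(0,4,9)]
def blue(i): m=(i[...,2]-i[...,0]>35);m[:, :200]=0;m[:,340:]=0;y,x=np.nonzero(m);return x.min(),x.max(),y.min(),y.max()
print("rack bbox",blue(a),blue(c))
d=abs(c-b).max(2);print("strap area diff max 4->9",d[170:215,245:305].max())
print("vial",abs(c-a).max(2)[250:276,288:315].max(),"pot",abs(c-a).max(2)[110:137,230:258].max(),"cup",abs(c-a).max(2)[115:165,298:340].max())
# lever tip: predicted pixel for angles
yaw=-.2264;Y=np.array([-np.sin(yaw),np.cos(yaw)])
for t in(1.3,1.4,1.5):
    P=np.r_[np.array([.59,.032])+Y*(-.095-.076*np.sin(t)),.172+.076*np.cos(t)];q=pr("scene",P);print(t,((q-[130,100])*1.955).round(0))
from rig import manip
print(manip.sign_off())
```

```text
rack bbox (np.int64(244), np.int64(303), np.int64(172), np.int64(212)) (np.int64(243), np.int64(303), np.int64(172), np.int64(212))
strap area diff max 4->9 4
vial 3 pot 3 cup 4
1.3 [ 27. 179.]
1.4 [ 27. 187.]
1.5 [ 27. 194.]
the job is handed in; nothing more can be done
None
```

I swung the strap home by pushing its tab with the closed fingertips, then pushed the cam lever down to its stop. I took the hand clear and handed the job in at about 12.6 s; no verdict is reported.

- **Strap:** it stopped rigidly, at 13 N with no further travel. In the top image it lies within about 0.015 rad of the mixer's long axis. It did not shift while the lever was pushed.
- **Lever:** it stopped rigidly at 24 N. Its tip appears level at row 193, against 194 predicted for 1.5 rad and 187 for 1.4 rad.
- **Rack and bystanders:** the rack's outline matches the start to within 1 pixel. The pot, vial and pen cup show no change from the first image.
- **Small disagreements:** the finger stopped about 2.5 mm short of the position I predicted for the strap's home. I put this down to calibration or finger-thickness error, since the images show the strap home. The lever tip's column was also off by about 5 picture pixels. No check failed.

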